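Press a filter cup into the rubber collar of a filtration flask

TASK

Set up the filtration: take the smaller of the two white tapered cups and nest it upright in the black rubber collar in the mouth of the steel flask. Then push the cup down lightly until it has carried the collar down so that the collar's top is flush with the flask's mouth, and stop there, before the collar sinks into the neck and wedges; let go, and leave the bigger cup standing where it is.

Things in the scene. Friction and masses are not known exactly. Their poses are not given: they have to be found in the camera images.
- filter_cup: The smaller white ceramic cup, loose, upright, open at the top, about 0.08 to 0.17 kg. Origin: centre of its underside, z up. 80 mm tall; the outside tapers from 32 mm diameter at the bottom to 52 mm at 50 mm height, above that a straight band of 55 mm diameter from 53 mm up to the rim (the place to grip). Wall 3.5 mm. Round: any yaw will do.
- big_cup: The bigger white ceramic cup, loose, a bystander of the same height (80 mm) but wider: 53 mm diameter at the bottom, 70 mm at the band. Too wide for the collar. Origin: centre of its underside, z up. The two cups stand on the bench in places that swap.
- flask: Steel filtration flask, fixed to the bench, 116 mm diameter body with a 76 mm neck, round open mouth (bore 68 mm) 120 mm above the bench; a small side nozzle at 55 mm height. Origin: centre of its underside, z up. The collar is flush when its top is 120 mm above the bench, and jams at the end of its travel 16 mm deeper.
- collar_top (a point): Centre of the top of the black rubber collar on the flask's axis: 40 mm high, 66 mm across the top, tapered bore 46 mm at the top, 30 mm at the bottom. It starts 16 to 26 mm proud of the mouth and slides straight down: 5 N moves it (plus 40 N per m/s); no spring-back; the cup's weight alone does not. Nested, the cup's underside lies 35 mm below this point, its rim 45 mm above.
Mind the look-alikes: they are no part of the job. Leave any pink or red look-alike of the filter_cup alone.

How it is judged:
By the outcome, as a careful person would: the job done as asked, in the order asked, and still so for the second after the job is handed in, with the robot touching nothing.
It also fails if it takes over 38 s, if anything falls off the work surface, if the arm or the gripper's body presses on something with over 40 N, if the wrist force passes 120 N, or if a joint passes its speed limit or range.

ROBOT

A 6-joint arm with a two-finger parallel gripper is mounted at the origin on the work surface. World frame = base frame: x ahead of the robot, y to its left, z up, the work surface at z = 0. Lengths are in mm, angles in rad, forces in N, time in s.
With the tool pointing down it reaches from about 350 to 875 mm from the base axis. Payload 4.2 kg.
Tool frame: the origin (TCP) lies at the very end of the fingers, on their centre line; the grasp point (between the pads) lies 19 mm behind it; z points along the fingers, y is the line along which they close (so a half turn about z gives the same grasp; the last joint's range is limited). The gripper opens to 85 mm and grips with 20 to 120 N. Pads are 22 mm wide; open, the fingers measure 114 mm over their backs; the gripper's body (76 mm by 85 mm) begins 54 mm behind the grasp point. The pads swing forward as they close: fully open they stand 13 mm farther back than shut.
Start: joints at [1.389, 0.385, 0.008, 0, -1.194, -0.259], TCP at [266.631, 565.25, 197.512] pointing down, gripper open.
Joint ranges: [-3.14, 3.14], [-1.21, 2.06], [-1.07, 1.41], [-3.16, 2.05], [-2.99, -0.16], [-3.1, 3.1]. Speed limits (rad/s): [2.79, 2.79, 3.14, 3.14, 3.14, 3.14].

INTERFACE

Orientations are given as a unit quaternion [x, y, z, w].
In Python, from bench import read_state, get_image, camera_model, job_done gives the robot as it stands.
- The arm moves only by the shell command python3 -m handwheel 'ROWS'. ROWS is JSON, a list of rows, each a list of 7 numbers: the shift along the tool's x, y, z in m, then the turn, a rotation vector about the tool's x, y, z in rad, then the gripper's target within -1 to 1 (fully open at 1, half-way at 0, shut at -1). In form: [[dx, dy, dz, wx, wy, wz, jaw], ...]. A call has 1 to 10 rows; each row is the pose to reach, as a shift and turn from the pose commanded when the call began, along the tool's axes at that moment; what a row does not reach only later rows make up. A row lasts 1/8 s, in which the tool goes at most 62.5 mm and 10.7 degrees, less where a joint would pass 70% of its speed; a pose out of reach is approached as far as the arm can. A call with a gripper value outside its range is refused whole. The fingers move at their own pace and stop on an object; the grip force is fixed at half the most. Time passes only in rows, so rows that repeat a pose let the fingers close. It gives the time, the measured TCP pose, the force, the opening and the grip force at its end, in the units of the state.
- read_state(): the state, without advancing time (a new reading comes with each control period).
- get_image(name): name is "scene" or "top"; returns (picture, depth): 400x640x3 uint8, blue, green, red; 400x640 float32, mm along the optical axis (not along the pixel's ray), 0 where there is no reading.
- camera_model(name): a dict with "K" (3x3 intrinsics, pixels), "dist" ([k1, k2, p1, p2, k3] as OpenCV has them; the pictures are not rectified), "rvec" (rotation vector, rad) and "tvec" (3), from world to camera coordinates, as OpenCV has them. Camera axes: x right, y down, z forward; pixel columns grow to the right and rows downward; lengths in mm; the calibration is good to about 2 mm. A picture is of the moment at which its call begins. camera_model takes no time and is no camera call.
- job_done(): hands the job in; it is judged then, once.
The state is a dict: "clock": time; "joints": joint angles; "joint_vel": joint speeds; "joint_efforts": joint torques, N m; "position": TCP position; "ee_rot": TCP orientation; "contact_force": force on the tool from outside, world axes, zero at the start; "wrist_torque": the same for the moment, N m; "gripper_width": finger opening in mm; "grasp_force": force on a finger pad.
Only numpy, scipy, OpenCV 4.12 (cv2) and the standard library are available. Lean on these libraries where they do the work, as an engineer would, in place of code of your own. Each camera call takes 0.05 s, during which the arm holds its last target. There are 200 camera calls.

## Working session

There is one attempt and no reset: what is moved stays moved. The work goes in short steps, Python scripts to look and compute and a shell command to move; the robot and the scene stay as the last step left them, time stands still between calls to the robot, and variables do not carry over. Pictures are saved under pics/ and viewed, at most 10 in all, crops included, and the job is handed in when it is done.

```bash
mkdir -p pics; cat > h.py <<'E'
import numpy as np, cv2
from bench import read_state, get_image, camera_model
def cam(n):
    m=camera_model(n); R=cv2.Rodrigues(np.array(m["rvec"],float))[0]; t=np.array(m["tvec"],float).ravel()
    return np.array(m["K"],float),np.array(m["dist"],float),R,t
def ray(n,uv):
    K,d,R,t=cam(n); p=cv2.undistortPoints(np.array(uv,float).reshape(-1,1,2),K,d).reshape(-1,2)
    return -R.T@t, np.c_[p,np.ones(len(p))]@R
def onz(n,uv,z):
    c,v=ray(n,uv); return c+v*((z-c[2])/v[:,2])[:,None]
def cloud(n,depth):
    h,w=depth.shape; g=np.stack(np.meshgrid(np.arange(w),np.arange(h)),-1).reshape(-1,2)
    c,v=ray(n,g); return (c+v*depth.reshape(-1,1)).reshape(h,w,3)
E
python3 - <<'E'
from h import *
for n in("scene","top"):
    im,d=get_image(n); cv2.imwrite(f"pics/{n}0.png",im); np.savez(f"{n}0.npz",im=im,d=d)
    K,_,R,t=cam(n); print(n,(-R.T@t).round(),K[0,0],(d>0).mean())
s=read_state();print(s)
E
```

```text
scene [923. 373. 923.] 424.3433917213105 0.996078125
top [386.   3. 940.] 454.8341812559412 0.99598828125
{'clock': 0.1, 'joints': array([ 1.38860094e+00,  3.85495845e-01,  6.75933419e-03, -4.05181727e-04,
       -1.19399249e+00, -2.58610161e-01]), 'joint_vel': array([-0.00174379, -0.00217506,  0.00189511,  0.00322133,  0.00094841,
       -0.00057031]), 'joint_efforts': array([-1.00229630e-03, -3.93319273e+01,  1.88928956e+01,  4.19794902e+00,
       -2.59515706e-03,  8.24234121e-06]), 'position': array([266.40813434, 564.73349488, 196.52445103]), 'ee_rot': array([ 9.75792661e-01, -2.18695483e-01, -1.51256341e-04,  9.72826336e-04]), 'contact_force': array([ 0.28268509, -0.21166072,  0.60706369]), 'wrist_torque': array([ 0.01607111, -0.02920596,  0.01679158]), 'grasp_force': 0.0, 'gripper_width': 85.23961118597249}
```

View pics/scene0.png

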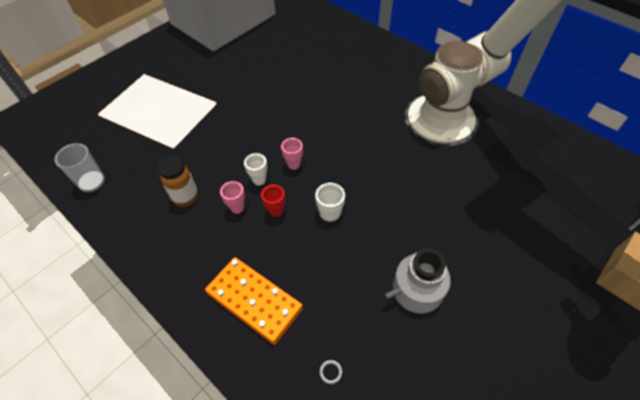

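View pics/top0.png

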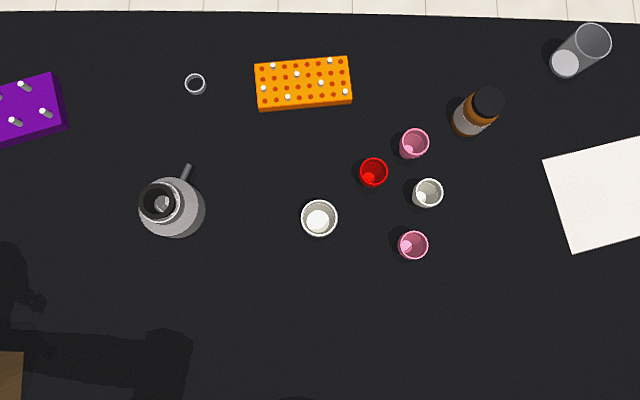

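Scene: the small white cup is at (256,168) and the big one at (330,202). The flask is at (425,280). 
Top: the small cup is at (427,193), with pink cups at (414,143) and (413,245) and a red one at (374,172). The big cup is at (319,218), and the collar is at (160,202) on the flask.

```bash
cat > m.py <<'E'
from h import *
def circ(P):
    A=np.c_[2*P,np.ones(len(P))]; s=np.linalg.lstsq(A,(P**2).sum(1),rcond=None)[0]
    return s[:2],np.sqrt(s[2]+s[:2]@s[:2])
def top(n,im,d,boxes,zlo=70,zhi=90):
    X=cloud(n,d)
    for k,(x0,y0,x1,y1) in boxes.items():
        C=X[y0:y1,x0:x1].reshape(-1,3); r=C[(C[:,2]>zlo)&(C[:,2]<zhi)&(d[y0:y1,x0:x1].ravel()>0)]
        if len(r)<20: print(n,k,"few",len(r),"zmax",C[:,2].max()); continue
        c,e=cv2.minEnclosingCircle(r[:,:2].astype(np.float32)); print(n,k,len(r),"z",np.percentile(r[:,2],[10,50,90]).round(1),"enc",np.round(c,1),round(e,1))
E
python3 - <<'E'
from m import *
T=np.load("top0.npz");S=np.load("scene0.npz")
bt={"small":(408,172,447,212),"big":(296,195,342,241),"red":(356,154,391,190),"pinkA":(396,124,432,162),"pinkB":(394,226,432,264)}
bs={"small":(241,148,271,188),"big":(310,180,350,224),"red":(257,180,288,218),"pinkA":(217,178,247,215),"pinkB":(278,134,306,172)}
top("top",T["im"],T["d"],bt); top("scene",S["im"],S["d"],bs)
top("top",T["im"],T["d"],{"collar":(125,165,215,245)},126,160);top("scene",S["im"],S["d"],{"collar":(385,240,460,315)},126,160)
top("top",T["im"],T["d"],{"mouth":(125,165,215,245)},114,124);top("scene",S["im"],S["d"],{"mouth":(385,240,460,315)},114,124)
# rim contours, white mask in top view, ray onto z=80
for n,D,b in(("top",T,bt),("scene",S,bs)):
    for k in("small","big"):
        x0,y0,x1,y1=b[k]; m=(D["im"][y0:y1,x0:x1].min(2)>110).astype(np.uint8)
        c=max(cv2.findContours(m,0,1)[0],key=cv2.contourArea).reshape(-1,2)+[x0,y0]
        print(n,k,"contour circle at z80",cv2.minEnclosingCircle(onz(n,c,80)[:,:2].astype(np.float32)))
E
```

```text
top small 218 z [72.7 78.5 81.2] enc [ 528.4 -236.4] 27.9
top big 231 z [76.4 79.6 81.5] enc [477.  -22.5] 34.8
top red 207 z [72.6 78.5 81.1] enc [ 568.7 -128.4] 27.7
top pinkA 216 z [72.6 78.5 81.2] enc [ 629.5 -212.1] 28.2
top pinkB 212 z [72.6 78.7 81.4] enc [ 426.4 -203.9] 27.8
scene small 162 z [72.  77.4 81.1] enc [ 547.1 -210.4] 61.6
scene big 222 z [71.4 77.8 80.9] enc [479.  -23.7] 36.0
scene red 166 z [71.5 78.  80.9] enc [ 570.4 -129.2] 28.5
scene pinkA 169 z [72.2 77.8 81.1] enc [ 629.1 -212.3] 29.2
scene pinkB 149 z [71.9 77.6 81. ] enc [ 427.6 -205. ] 28.7
top collar 671 z [132.2 139.  141. ] enc [498.1 268.1] 33.3
scene collar 510 z [130.1 138.3 140.5] enc [499.6 268.5] 33.7
top mouth 316 z [115.7 119.6 122.1] enc [497.3 267.5] 38.5
scene mouth 267 z [115.7 118.8 122.2] enc [500.3 267.6] 38.2
top small contour circle at z80 ((525.4241333007812, -232.72450256347656), 32.489418029785156)
top big contour circle at z80 ((476.2676696777344, -22.799644470214844), 35.66731262207031)
scene small contour circle at z80 ((542.1704711914062, -219.56858825683594), 51.9675178527832)
scene big contour circle at z80 ((491.9832458496094, -11.296250343322754), 55.53163146972656)
```

Every height and diameter matches what was given: the small cup is at (528,-236), the collar at (499,268), and the collar top is about 140 mm high. I'll close along 116°, which keeps the fingers clear of the three neighbouring cups. Next I work out the move in tool axes.

```bash
cat > go.py <<'E'
import sys; from h import *
from scipy.spatial.transform import Rotation as Ro
# usage: go.py x y z yaw_of_tool_x(deg): prints shift & turn in tool axes, metres / rad
x,y,z,w=map(float,sys.argv[1:5]); s=read_state(); R=Ro.from_quat(s["ee_rot"])
a=np.radians(w); G=Ro.from_matrix(np.array([[np.cos(a),np.sin(a),0],[np.sin(a),-np.cos(a),0],[0,0,-1]]))
print("t",s["clock"],"pos",s["position"].round(1),"yaw",np.degrees(np.arctan2(*R.as_matrix()[[1,0],0])).round(1),"F",s["contact_force"].round(1),"w",round(s["gripper_width"],1),"g",round(s["grasp_force"],1),"j",s["joints"].round(2))
print("shift m",(R.inv().apply(np.array([x,y,z])-s["position"])/1000).round(4),"turn",(R.inv()*G).as_rotvec().round(3))
E
python3 go.py 400 160 200 -90; python3 go.py 528.5 -236.5 150 -154
```

```text
t 0.1 pos [266.4 564.7 196.5] yaw -25.3 F [ 0.3 -0.2  0.6] w 85.2 g 0.0 j [ 1.39  0.39  0.01 -0.   -1.19 -0.26]
shift m [ 0.2936  0.309  -0.0028] turn [ 2.00e-03 -1.00e-03  1.13e+00]
t 0.1 pos [266.4 564.7 196.5] yaw -25.3 F [ 0.3 -0.2  0.6] w 85.2 g 0.0 j [ 1.39  0.39  0.01 -0.   -1.19 -0.26]
shift m [0.579  0.6126 0.0478] turn [ 1.000e-03 -2.000e-03  2.247e+00]
```

```bash
python3 -m handwheel '[[0.042,0.044,0,0,0,0.16,1],[0.084,0.088,0,0,0,0.32,1],[0.126,0.132,0,0,0,0.48,1],[0.168,0.177,0,0,0,0.64,1],[0.21,0.221,0,0,0,0.8,1],[0.252,0.265,0,0,0,0.96,1],[0.294,0.309,-0.003,0,0,1.13,1],[0.294,0.309,-0.003,0,0,1.13,1]]'; python3 go.py 528.5 -236.5 150 -154
```

```text
clock: 1.1
position: [400.9, 157.0, 200.5]
ee_rot: [-0.705, 0.71, 0.0, -0.0]
contact_force: [0.5, 1.1, -0.5]
gripper_width: 85.6
grasp_force: 0.0
t 1.1 pos [400.9 157.  200.5] yaw -90.4 F [ 0.5  1.1 -0.5] w 85.6 g 0.0 j [ 0.75  0.04 -0.43 -0.   -1.1  -0.76]
shift m [ 0.3926 -0.1303  0.0505] turn [ 0.   -0.    1.11]
```

```bash
python3 -m handwheel '[[0.056,-0.019,0,0,0,0.16,1],[0.112,-0.037,0,0,0,0.32,1],[0.168,-0.056,0,0,0,0.48,1],[0.224,-0.074,0.01,0,0,0.64,1],[0.28,-0.093,0.02,0,0,0.8,1],[0.336,-0.112,0.035,0,0,0.96,1],[0.392,-0.13,0.05,0,0,1.11,1],[0.392,-0.13,0.05,0,0,1.11,1],[0.392,-0.13,0.05,0,0,1.11,1]]'; python3 go.py 528.5 -236.5 46 -154; python3 - <<'E'
from m import *
im,d=get_image("scene"); cv2.imwrite("pics/s1.png",cv2.resize(im[80:280,150:400],None,fx=3,fy=3)[:600,:750]); print(0)
E
```

```text
clock: 2.22
position: [530.7, -231.0, 149.9]
ee_rot: [-0.229, 0.973, 0.0, -0.001]
contact_force: [-0.2, -0.1, -0.0]
gripper_width: 85.7
grasp_force: 0.0
t 2.225 pos [ 530.7 -231.   149.9] yaw -153.5 F [-0.2 -0.1 -0. ] w 85.7 g 0.0 j [-0.13  0.35 -0.18 -0.   -1.05 -0.98]
shift m [ 0.0043 -0.004   0.1039] turn [ 0.001 -0.001  0.008]
0
```

View pics/s1.png

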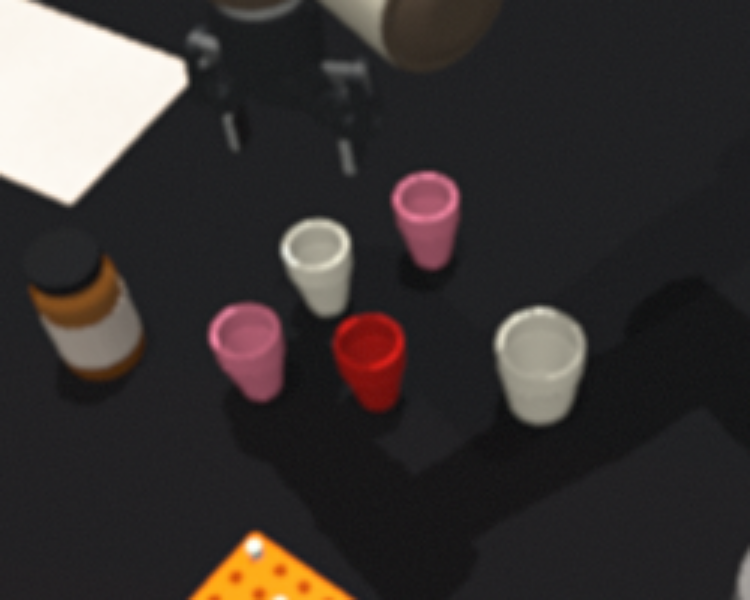

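The view shows the open fingers at (235,150) and (348,175), above and to either side of the white cup at (317,270). The pink and red cups are off the closing line. I correct by a few mm and descend.

```bash
python3 -m handwheel '[[0.002,-0.002,0,0,0,0,1],[0.002,-0.002,0,0,0,0,1],[0.002,-0.002,0.015,0,0,0,1]]'; python3 go.py 528.5 -236.5 46 -154
```

```text
clock: 2.65
position: [530.9, -234.0, 136.7]
ee_rot: [-0.229, 0.973, -0.001, 0.002]
contact_force: [-0.9, -0.0, 0.1]
gripper_width: 85.4
grasp_force: 0.0
t 2.65 pos [ 530.9 -234.   136.7] yaw -153.5 F [-0.9 -0.   0.1] w 85.4 g 0.0 j [-0.14  0.36 -0.2   0.   -1.01 -0.97]
shift m [ 0.0036 -0.0009  0.0906] turn [-0.002  0.003  0.008]
```

```bash
python3 -m handwheel '[[0.0035,-0.001,0.01,0,0,0,1],[0.0035,-0.001,0.025,0,0,0,1],[0.0035,-0.001,0.04,0,0,0,1],[0.0035,-0.001,0.055,0,0,0,1],[0.0035,-0.001,0.07,0,0,0,1],[0.0035,-0.001,0.08,0,0,0,1],[0.0035,-0.001,0.09,0,0,0,1],[0.0035,-0.001,0.09,0,0,0,1]]'; python3 go.py 528.5 -236.5 46 -154
```

```text
clock: 3.65
position: [526.6, -236.7, 44.7]
ee_rot: [-0.228, 0.974, 0.0, -0.001]
contact_force: [-0.5, -0.7, 0.2]
gripper_width: 85.3
grasp_force: 0.0
t 3.65 pos [ 526.6 -236.7   44.7] yaw -153.6 F [-0.5 -0.7  0.2] w 85.3 g 0.0 j [-0.14  0.46 -0.3  -0.   -0.81 -0.97]
shift m [-0.0018 -0.0007 -0.0013] turn [ 0.001 -0.001  0.007]
```

```bash
python3 -m handwheel '[[-0.0015,-0.0005,-0.001,0,0,0,1],[-0.0015,-0.0005,-0.001,0,0,0,-0.2],[-0.0015,-0.0005,-0.001,0,0,0,-0.6],[-0.0015,-0.0005,-0.001,0,0,0,-1],[-0.0015,-0.0005,-0.001,0,0,0,-1],[-0.0015,-0.0005,-0.001,0,0,0,-1],[-0.0015,-0.0005,-0.001,0,0,0,-1]]'; python3 go.py 528.5 -236.5 210 -154
```

```text
clock: 4.53
position: [528.7, -236.6, 46.5]
ee_rot: [-0.228, 0.974, -0.0, -0.0]
contact_force: [-0.5, -0.1, -0.5]
gripper_width: -0.5
grasp_force: 0.0
t 4.525 pos [ 528.7 -236.6   46.5] yaw -153.6 F [-0.5 -0.1 -0.5] w -0.5 g 0.0 j [-0.14  0.46 -0.3   0.   -0.82 -0.97]
shift m [ 1.000e-04  1.000e-04 -1.635e-01] turn [-0.    -0.     0.007]
```

The fingers closed on nothing, so I look before moving anything.

```bash
python3 - <<'E'
from m import *
im,d=get_image("scene"); a=cv2.resize(im[110:250,190:350],None,fx=4,fy=4)
cv2.imwrite("pics/s2.png",a)
im,d=get_image("top"); cv2.imwrite("pics/t2.png",cv2.resize(im[110:280,340:500],None,fx=3.5,fy=3.5)[:600])
E
```

```text
(no output)
```

View pics/s2.png

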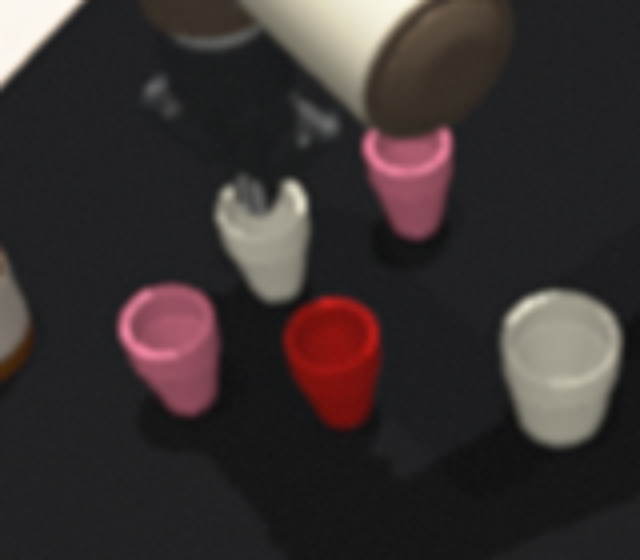

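View pics/t2.png

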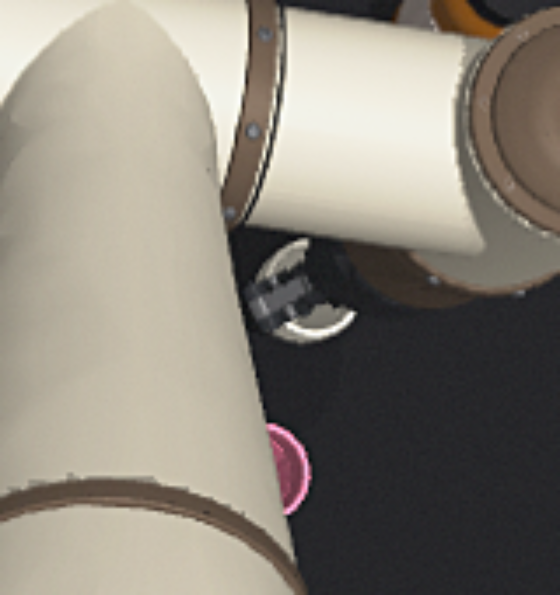

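Scene crop: the closed fingers show at (255,200), against the cup's back rim at (262,200). Top crop: they cover the cup's left rim at (275,300). The cup itself hasn't moved. I measure where the fingers really are from the depth of both cameras.

```bash
python3 - <<'E'
from m import *
for n,b in(("scene",(235,145,275,190)),("top",(405,170,450,212))):
    im,d=get_image(n); X=cloud(n,d); x0,y0,x1,y1=b
    P=X[y0:y1,x0:x1].reshape(-1,3); c=im[y0:y1,x0:x1].reshape(-1,3).astype(int)
    white=(c.min(1)>95); z=P[:,2]
    print(n,"white 74-84:",cv2.minEnclosingCircle(P[white&(z>74)&(z<84)][:,:2].astype(np.float32)))
    dk=~white&(z>20)&(z<200)
    for lo in range(20,180,15):
        q=P[dk&(z>=lo)&(z<lo+15)]
        if len(q)>3: print(lo,len(q),q.min(0).round(),np.median(q,0).round(),q.max(0).round())
s=read_state();print(s["joints"],s["position"],s["ee_rot"])
E
```

```text
scene white 74-84: ((531.0036010742188, -235.15713500976562), 28.275577545166016)
50 24 [ 516. -229.   51.] [ 607. -222.   59.] [ 612. -147.   64.]
65 58 [ 530. -262.   65.] [ 565. -154.   74.] [ 611. -145.   80.]
80 33 [ 523. -244.   80.] [ 541. -223.   86.] [ 609. -145.   95.]
95 47 [ 517. -245.   95.] [ 537. -228.  102.] [ 542. -221.  110.]
110 29 [ 526. -247.  110.] [ 537. -231.  117.] [ 544. -221.  125.]
125 129 [ 509. -266.  125.] [ 535. -226.  134.] [ 557. -198.  140.]
140 85 [ 508. -267.  140.] [ 537. -219.  149.] [ 556. -186.  155.]
155 46 [ 508. -237.  155.] [ 520. -193.  161.] [ 549. -177.  170.]
170 6 [ 512. -183.  170.] [ 514. -178.  171.] [ 516. -175.  174.]
top white 74-84: ((528.3003540039062, -235.82801818847656), 27.48640251159668)
35 5 [ 511. -257.   39.] [ 512. -247.   45.] [ 550. -239.   46.]
50 8 [ 501. -259.   53.] [ 529. -226.   59.] [ 546. -210.   64.]
65 5 [ 514. -258.   66.] [ 533. -222.   72.] [ 551. -209.   80.]
125 14 [ 504. -228.  129.] [ 511. -215.  135.] [ 527. -205.  139.]
140 31 [ 503. -228.  141.] [ 509. -210.  148.] [ 536. -197.  155.]
155 44 [ 491. -228.  155.] [ 505. -193.  167.] [ 518. -177.  170.]
170 121 [ 491. -214.  170.] [ 506. -188.  174.] [ 516. -176.  185.]
[-1.41221479e-01  4.57962108e-01 -2.97843995e-01  3.04913965e-07
 -8.15053000e-01 -9.68807371e-01] [ 528.65110313 -236.56409884   46.4878266 ] [-2.28351242e-01  9.73578815e-01  1.12940884e-05 -2.92862264e-05]
```

```bash
python3 - <<'E'
from m import *
im,d=get_image("scene"); X=cloud("scene",d)
np.set_printoptions(suppress=True,linewidth=200)
print(im[150:176:2,242:270:2].mean(3).astype(int) if im.ndim==4 else im[150:176:2,242:270:2].mean(-1).astype(int))
for u,v in((250,154),(252,158),(254,161),(255,163),(257,165),(258,168)): print((u,v),im[v,u],X[v,u].round(),"onz46",onz("scene",[[u,v]],46)[0].round(),"onz80",onz("scene",[[u,v]],80)[0].round())
E
```

```text
[[ 28  29  27  27  28  27  27  28  31  30  28  28  27  31]
 [ 32  33  29  28  31  29  27  28  27  28  28  26  31  33]
 [ 33  33  29  42  74  49  37  27  28  41  69  38  31  31]
 [ 32  32  83  85  85  75  79  35  27  96 189 149  36  33]
 [ 32  65 168 130  78  77  95  49  32 106 169 207  91  29]
 [ 32  87 142 121  91  78  94  57  64 134 146 214 143  29]
 [ 33 112 134 132 132  96  89  82 119 157 152 199 138  27]
 [ 34 130 157 134 147 137 133 138 156 158 157 154 105  30]
 [ 30  86 164 155 148 150 155 158 160 160 156 138 106  38]
 [ 31  51 140 175 172 155 157 158 160 155 144 134 106  36]
 [ 33  38 106 149 156 158 158 156 150 146 143 134  90  30]
 [ 33  29  69 135 151 151 150 150 148 147 143 131  75  28]
 [ 31  29  33  89 142 152 152 150 148 145 139 124  66  29]]
(250, 154) [73 75 74] [ 540. -235.  119.] onz46 [ 505. -290.   46.] onz80 [ 521. -265.   80.]
(252, 158) [77 78 78] [ 539. -232.  106.] onz46 [ 511. -276.   46.] onz80 [ 527. -251.   80.]
(254, 161) [91 93 92] [ 537. -230.   93.] onz46 [ 515. -264.   46.] onz80 [ 531. -239.   80.]
(255, 163) [104 110 110] [ 536. -229.   85.] onz46 [ 518. -257.   46.] onz80 [ 533. -232.   80.]
(257, 165) [146 162 165] [ 517. -251.   42.] onz46 [ 519. -248.   46.] onz80 [ 534. -224.   80.]
(258, 168) [148 164 168] [ 539. -215.   79.] onz46 [ 524. -238.   46.] onz80 [ 539. -215.   80.]
```

The depth puts the closed fingertips at about z=84 and x,y ≈ (532,-233), while the state reports z=46.5. So they shut above the rim without touching the cup. I check this against the earlier picture: which tip height explains the finger pixels I saw when the state said z=150?

```bash
python3 - <<'E'
from m import *
for z in(150,163,180,200,210): 
    p=onz("scene",[[228.3,130.],[266,138.3]],z); print(z,p[:,:2].round(),"mid",p.mean(0).round(),"sep",np.linalg.norm(p[0]-p[1]).round(), "dir",np.degrees(np.arctan2(*(p[1]-p[0])[[1,0]])).round())
E
python3 -m handwheel '[[0,0,-0.03,0,0,0,-1],[0,0,-0.06,0,0,0,-1],[0,0,-0.06,0,0,0,-1],[0,0,-0.06,0,0,0,-1]]'
python3 - <<'E'
from m import *
s=read_state(); print(s["position"])
im,d=get_image("scene"); X=cloud("scene",d); cv2.imwrite("pics/s3.png",cv2.resize(im[90:210,200:320],None,fx=5,fy=5))
for v in range(128,166,3): print(v,[(u,int(im[v,u].mean()),X[v,u].round().astype(int).tolist()) for u in range(236,268,2) if abs(X[v,u,0]-533)<18 and abs(X[v,u,1]+232)<18 and X[v,u,2]>84][:3])
E
```

```text
150 [[ 538. -311.]
 [ 494. -220.]] mid [ 516. -265.  150.] sep 101.0 dir 115.0
163 [[ 544. -299.]
 [ 502. -210.]] mid [ 523. -255.  163.] sep 99.0 dir 115.0
180 [[ 553. -284.]
 [ 511. -197.]] mid [ 532. -241.  180.] sep 97.0 dir 115.0
200 [[ 563. -267.]
 [ 522. -181.]] mid [ 542. -224.  200.] sep 94.0 dir 115.0
210 [[ 568. -258.]
 [ 528. -174.]] mid [ 548. -216.  210.] sep 93.0 dir 115.0
clock: 5.28
position: [528.1, -236.3, 106.0]
ee_rot: [-0.228, 0.974, 0.0, -0.0]
contact_force: [-0.3, 0.3, -0.2]
gripper_width: 0.1
grasp_force: 0.0
[ 528.13964591 -236.34059974  106.03711021]
128 [(238, 29, [550, -243, 213]), (240, 28, [548, -239, 214]), (242, 28, [546, -233, 216])]
131 [(240, 27, [543, -250, 193]), (242, 27, [546, -236, 204]), (244, 26, [543, -233, 205])]
134 [(242, 28, [544, -242, 189]), (244, 29, [542, -238, 190]), (246, 28, [539, -234, 190])]
137 [(244, 35, [542, -240, 179]), (246, 69, [540, -235, 180]), (248, 46, [535, -234, 178])]
140 [(246, 86, [541, -237, 169]), (248, 76, [538, -233, 169]), (250, 93, [534, -231, 168])]
143 [(246, 70, [540, -242, 154]), (248, 83, [539, -234, 160]), (250, 93, [537, -228, 162])]
146 [(248, 85, [540, -236, 148]), (250, 82, [538, -229, 152]), (252, 89, [536, -225, 152])]
149 []
152 []
155 []
158 []
161 []
164 []
```

View pics/s3.png

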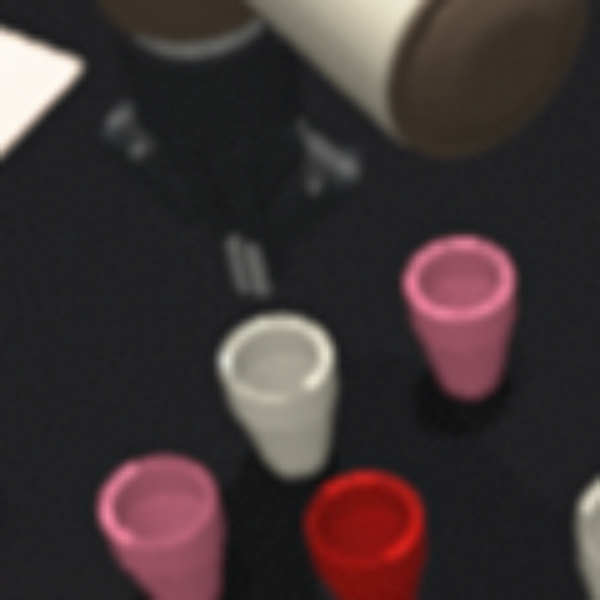

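The closed fingertips end at crop (258,295), at z≈143 against the 106 reported, with the cup upright below at (278,395). So the real tips sit about 37 mm above the reported z, both here and at the grasp, while x and y agree. I'll apply that offset and aim for a reported z of about 9. That is safe even if I'm wrong, because tips and gripper body stay clear of bench and rim. Open, descend, then verify.

```bash
python3 -m handwheel '[[0,0,0,0,0,0,1],[0,0,0,0,0,0,1],[0,0,0,0,0,0,1],[0,0,0,0,0,0,1],[0,0,0.015,0,0,0,1],[0,0,0.03,0,0,0,1],[0,0,0.045,0,0,0,1],[0,0,0.06,0,0,0,1],[0,0,0.06,0,0,0,1]]'; python3 -m handwheel '[[0,0,0.008,0,0,0,1],[0,0,0.016,0,0,0,1],[0,0,0.024,0,0,0,1],[0,0,0.032,0,0,0,1],[0,0,0.037,0,0,0,1],[0,0,0.037,0,0,0,1],[0,0,0.037,0,0,0,1]]'
python3 - <<'E'
from m import *
im,d=get_image("scene"); cv2.imwrite("pics/s4.png",cv2.resize(im[110:230,190:310],None,fx=5,fy=5)); np.savez("s4.npz",im=im,d=d)
E
```

```text
clock: 6.45
position: [527.5, -236.4, 44.6]
ee_rot: [-0.228, 0.974, 0.001, -0.002]
contact_force: [0.1, 0.2, 0.4]
gripper_width: 85.8
grasp_force: 0.0
clock: 7.32
position: [528.9, -236.6, 9.7]
ee_rot: [-0.228, 0.974, -0.0, 0.0]
contact_force: [0.4, 1.1, 0.7]
gripper_width: 85.7
grasp_force: 0.0
```

View pics/s4.png

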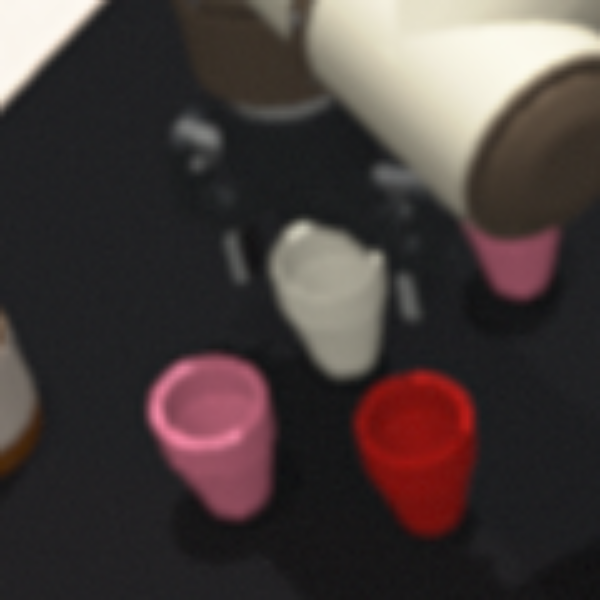

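The open pads now straddle the white cup, with ends at crop (240,283) and (410,320), level with its band. Closing.

```bash
python3 - <<'E'
from m import *
p=onz("scene",[[238,166.6],[272,174]],58); print(p.round(),p.mean(0).round())
E
python3 -m handwheel '[[0,0,0,0,0,0,0.5],[0,0,0,0,0,0,0.2],[0,0,0,0,0,0,-0.2],[0,0,0,0,0,0,-1],[0,0,0,0,0,0,-1],[0,0,0,0,0,0,-1],[0,0,0,0,0,0,-1]]'
```

```text
[[ 561. -273.   58.]
 [ 519. -188.   58.]] [ 540. -230.   58.]
clock: 8.25
position: [529.1, -236.8, 10.1]
ee_rot: [-0.228, 0.974, -0.0, 0.0]
contact_force: [-0.7, 0.2, 5.6]
gripper_width: 53.2
grasp_force: 63.1
```

```bash
python3 -m handwheel '[[0,0,-0.01,0,0,0,-1],[0,0,-0.03,0,0,0,-1],[0,0,-0.06,0,0,0,-1],[0,0,-0.1,0,0,0,-1],[0,0,-0.14,0,0,0,-1],[0,0,-0.18,0,0,0,-1],[0,0,-0.18,0,0,0,-1]]'; python3 go.py 440 20 195 -120;  python3 go.py 498.5 268 195 -90
```

```text
clock: 9.12
position: [530.4, -236.9, 193.2]
ee_rot: [-0.229, 0.974, -0.001, 0.003]
contact_force: [-0.2, -0.3, -0.7]
gripper_width: 53.0
grasp_force: 62.9
t 9.125 pos [ 530.4 -236.9  193.2] yaw -153.6 F [-0.2 -0.3 -0.7] w 53.0 g 62.9 j [-0.14  0.31 -0.12  0.   -1.14 -0.97]
shift m [-0.0334  0.2703 -0.0028] turn [-0.006  0.004 -0.586]
t 9.125 pos [ 530.4 -236.9  193.2] yaw -153.6 F [-0.2 -0.3 -0.7] w 53.0 g 62.9 j [-0.14  0.31 -0.12  0.   -1.14 -0.97]
shift m [-0.1961  0.4663 -0.0027] turn [-0.007  0.003 -1.11 ]
```

Holding it (width 53, grip 63 N). I carry it at constant yaw to above the collar.

```bash
python3 -m handwheel '[[-0.01,0.023,0,0,0,0,-1],[-0.029,0.07,0,0,0,0,-1],[-0.049,0.117,0,0,0,0,-1],[-0.069,0.163,0,0,0,0,-1],[-0.088,0.21,0,0,0,0,-1],[-0.108,0.256,0,0,0,0,-1],[-0.128,0.303,0,0,0,0,-1],[-0.147,0.35,0,0,0,0,-1],[-0.167,0.396,0,0,0,0,-1],[-0.182,0.433,0,0,0,0,-1]]' | head -2
python3 -m handwheel '[[-0.01,0.022,0,0,0,0,-1],[-0.014,0.033,0,0,0,0,-1],[-0.014,0.033,0,0,0,0,-1],[-0.014,0.033,0,0,0,0,-1],[-0.014,0.033,0,0,0,0,-1]]'
python3 go.py 498.5 268 195 -154
python3 - <<'E'
from m import *
for n in("scene","top"):
    im,d=get_image(n); np.savez(f"{n}5.npz",im=im,d=d)
    if n=="scene": cv2.imwrite("pics/s5.png",cv2.resize(im[170:330,340:520],None,fx=3.6,fy=3.6))
E
```

```text
clock: 10.38
position: [497.7, 233.7, 187.9]
clock: 11.0
position: [497.1, 267.0, 189.7]
ee_rot: [-0.228, 0.974, 0.0, 0.0]
contact_force: [-0.1, 0.3, -0.9]
gripper_width: 52.6
grasp_force: 63.0
t 11.0 pos [497.1 267.  189.7] yaw -153.7 F [-0.1  0.3 -0.9] w 52.6 g 63.0 j [ 0.78  0.29 -0.16 -0.   -1.13 -1.89]
shift m [-0.0017  0.0003 -0.0053] turn [0.    0.    0.006]
```

View pics/s5.png

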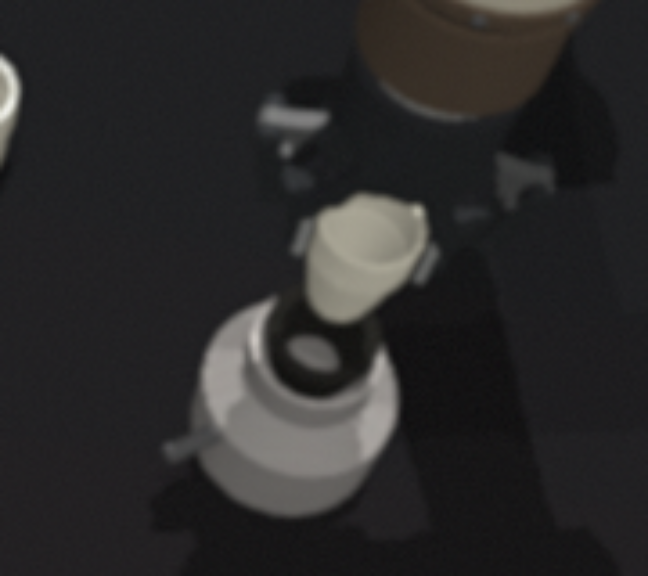

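The cup hangs upright between the pads at crop (368,250), above the collar ring at (320,345). I measure the held rim's centre and height against the collar.

```bash
python3 - <<'E'
from m import *
for n,b in(("scene",(420,220,462,262)),("top",(100,150,240,260))):
    D=np.load(n+"5.npz"); X=cloud(n,D["d"]); x0,y0,x1,y1=b
    P=X[y0:y1,x0:x1].reshape(-1,3); c=D["im"][y0:y1,x0:x1].reshape(-1,3).astype(int)
    g=(c.min(1)>85)&(P[:,2]>150)&(np.hypot(P[:,0]-498,P[:,1]-268)<40); Q=P[g]
    if len(Q)<20: print(n,len(Q)); continue
    print(n,len(Q),"zpct",np.percentile(Q[:,2],[1,10,50,90,99]).round(1))
    for lo,hi in((175,205),(205,232),(236,258),(250,268)):
        q=Q[(Q[:,2]>lo)&(Q[:,2]<hi)]
        if len(q)>8: ctr,r=circ(q[:,:2]); print(lo,hi,len(q),"fit",ctr.round(1),r.round(1),"enc",cv2.minEnclosingCircle(q[:,:2].astype(np.float32)))
D=np.load("scene5.npz");X=cloud("scene",D["d"]);P=X[235:320,380:462].reshape(-1,3)
for lo,hi in((128,134),(134,138),(138,144)):
    q=P[(P[:,2]>lo)&(P[:,2]<hi)&(np.hypot(P[:,0]-498,P[:,1]-268)<45)]; print("collar",lo,len(q),circ(q[:,:2]) if len(q)>8 else "")
q=P[(P[:,2]>126)&(P[:,2]<160)&(np.hypot(P[:,0]-498,P[:,1]-268)<36)]; print(np.percentile(q[:,2],[50,80,90,95]))
E
```

```text
scene 894 zpct [183.8 203.8 234.4 258.3 263.8]
175 205 95 fit [498.9 266.5] 17.7 enc ((498.9093017578125, 266.7900085449219), 20.060075759887695)
205 232 311 fit [499.4 267.1] 22.0 enc ((498.5830078125, 267.162109375), 26.089038848876953)
236 258 321 fit [499.6 267.4] 26.2 enc ((504.6517639160156, 269.91070556640625), 32.62275314331055)
250 268 194 fit [498.7 266.9] 26.5 enc ((506.29638671875, 270.7022399902344), 32.36475372314453)
top 667 zpct [184.  189.8 232.6 259.9 335.3]
175 205 158 fit [495.  265.7] 15.7 enc ((495.9520263671875, 266.29632568359375), 18.812753677368164)
205 232 171 fit [495.3 265.6] 20.9 enc ((495.98590087890625, 262.3395690917969), 27.89775276184082)
236 258 179 fit [497.8 268.1] 28.2 enc ((486.89263916015625, 263.0919189453125), 33.067169189453125)
250 268 171 fit [498.1 268.7] 28.0 enc ((487.37994384765625, 263.00799560546875), 32.54999542236328)
collar 128 46 (array([505.26806906, 269.25259202]), np.float64(25.799363463875025))
collar 134 100 (array([502.17910066, 267.22630149]), np.float64(27.202138119785314))
collar 138 224 (array([500.35230992, 267.76186856]), np.float64(28.3032697068095))
[138.45243534 139.61895979 140.41385693 140.97393492]
```

The cup is about 1 mm short of the collar axis in both x and y. Its underside is at about 181, consistent with the reported z minus 10. So I expect nesting at reported z≈115 and flush at ≈95. Centre it and descend in stages, watching the force.

```bash
python3 -m handwheel '[[-0.0015,0.0004,0,0,0,0,-1],[-0.0015,0.0004,0.01,0,0,0,-1],[-0.0015,0.0004,0.025,0,0,0,-1],[-0.0015,0.0004,0.04,0,0,0,-1],[-0.0015,0.0004,0.052,0,0,0,-1],[-0.0015,0.0004,0.06,0,0,0,-1],[-0.0015,0.0004,0.063,0,0,0,-1],[-0.0015,0.0004,0.063,0,0,0,-1]]'
```

```text
clock: 12.1
position: [498.3, 269.1, 126.6]
ee_rot: [-0.228, 0.974, -0.0, 0.0]
contact_force: [0.6, -0.4, -1.3]
gripper_width: 52.6
grasp_force: 63.0
```

```bash
python3 go.py 498.3 268 95 -153.7
```

```text
t 12.1 pos [498.3 269.1 126.6] yaw -153.6 F [ 0.6 -0.4 -1.3] w 52.6 g 63.0 j [ 0.78  0.35 -0.24  0.   -0.98 -1.89]
shift m [ 0.0005 -0.001   0.0316] turn [-0.     0.     0.002]
```

```bash
for k in 1; do python3 -m handwheel '[[0,0,0.002,0,0,0,-1],[0,0,0.004,0,0,0,-1],[0,0,0.006,0,0,0,-1],[0,0,0.008,0,0,0,-1]]' | sed -n '2p;4p'; done; python3 -m handwheel '[[0,0,0.001,0,0,0,-1],[0,0,0.002,0,0,0,-1]]'| sed -n '2p;4p';  python3 -m handwheel '[[0,0,0.001,0,0,0,-1],[0,0,0.002,0,0,0,-1]]'| sed -n '2p;4p'; python3 -m handwheel '[[0,0,0.001,0,0,0,-1],[0,0,0.002,0,0,0,-1]]'| sed -n '2p;4p'
```

```text
position: [498.3, 268.9, 118.5]
contact_force: [-0.0, -1.3, 0.3]
position: [498.4, 268.6, 116.8]
contact_force: [0.7, -2.4, 2.2]
position: [498.5, 268.5, 115.1]
contact_force: [1.1, -4.1, 3.7]
position: [498.5, 268.5, 112.8]
contact_force: [1.9, -4.3, 4.8]
```

Contact starts at about 116, as expected. A sideways force of −4 N in y says the cup sits slightly to +y, so I ease it over 1 mm. Then I measure the collar and rim.

```bash
python3 -m handwheel '[[0,-0.001,0,0,0,0,-1],[0,-0.001,0,0,0,0,-1]]'| sed -n '1,2p;4p'
cat > c.py <<'E'
from m import *
for n in("scene","top"):
    im,d=get_image(n); X=cloud(n,d).reshape(-1,3); v=im.reshape(-1,3).mean(1); mn=im.reshape(-1,3).min(1)
    r=np.hypot(X[:,0]-499,X[:,1]-268); Z=X[:,2]
    dk=X[(v<62)&(r>25)&(r<32.5)&(Z>100)&(Z<150)]; mo=X[(v>62)&(r>34)&(r<40)&(Z>105)&(Z<135)]; ri=X[(mn>85)&(r<29)&(Z>145)&(Z<205)]
    print(n,"collar",len(dk),np.percentile(dk[:,2],[25,50,75,90]).round(1) if len(dk) else "","mouth",len(mo),np.percentile(mo[:,2],[50,75,90]).round(1) if len(mo) else "","rim",len(ri),np.percentile(ri[:,2],[50,80,90,97]).round(1) if len(ri) else "")
E
python3 c.py
```

```text
clock: 13.6
position: [498.5, 268.3, 112.2]
contact_force: [0.4, -2.7, 1.9]
scene collar 194 [123.6 134.9 136.5 137.8] mouth 217 [117.9 119.5 120.7] rim 401 [164.6 179.  181.6 182.8]
top collar 185 [134.7 136.1 137.6 138.3] mouth 227 [119.1 120.5 121.7] rim 227 [173.5 182.2 182.9 183.9]
```

The collar is now at about 136.5 and the rim at 182, so cup and collar agree with nesting. Flush should come near reported z≈95.5–96. I push most of the way and measure again.

```bash
python3 -m handwheel '[[0,0,0.0015,0,0,0,-1],[0,0,0.003,0,0,0,-1],[0,0,0.0045,0,0,0,-1],[0,0,0.006,0,0,0,-1],[0,0,0.0075,0,0,0,-1],[0,0,0.009,0,0,0,-1],[0,0,0.0105,0,0,0,-1],[0,0,0.012,0,0,0,-1],[0,0,0.012,0,0,0,-1]]'; python3 c.py; python3 - <<'E'
from h import *
im,d=get_image("scene"); cv2.imwrite("pics/s6.png",cv2.resize(im[220:330,370:480],None,fx=5.4,fy=5.4))
E
```

```text
clock: 14.82
position: [498.6, 268.1, 100.2]
ee_rot: [-0.228, 0.974, -0.0, -0.0]
contact_force: [1.0, -2.4, 2.5]
gripper_width: 52.7
grasp_force: 63.4
scene collar 150 [122.9 124.3 125.5 126.6] mouth 210 [117.3 119.8 120.8] rim 268 [160.3 168.6 169.9 171.1]
top collar 164 [124.6 125.6 126.5 127.2] mouth 226 [118.6 120.2 121.4] rim 186 [164.7 170.4 171.2 172.4]
```

View pics/s6.png

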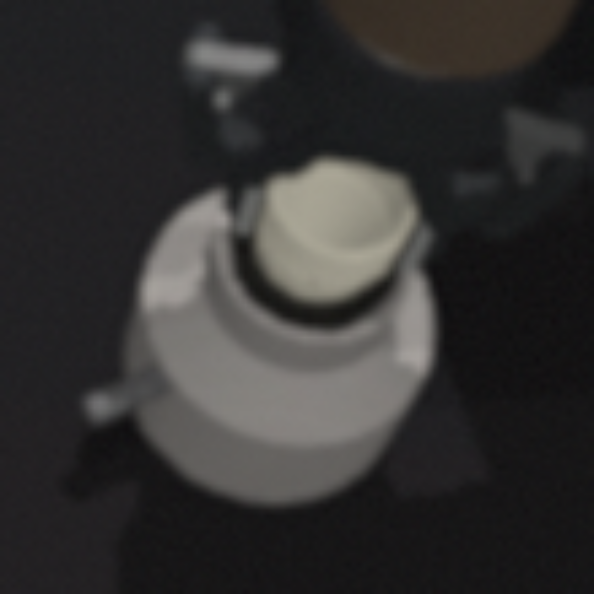

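Cup nested upright at crop (330,225), with the black collar a little above the steel mouth along (310,310). The collar reads about 125 and the rim 170, so roughly 4.8 mm remain. I go 3.5 mm and measure.

```bash
python3 -m handwheel '[[0,0,0.001,0,0,0,-1],[0,0,0.002,0,0,0,-1],[0,0,0.003,0,0,0,-1],[0,0,0.0035,0,0,0,-1],[0,0,0.0035,0,0,0,-1]]'|sed -n '1,2p;4p'; python3 c.py; python3 c.py
```

```text
clock: 15.6
position: [498.6, 268.1, 96.9]
contact_force: [0.3, -2.8, 3.7]
scene collar 128 [120.5 121.4 122.6 123.4] mouth 205 [117.3 119.8 120.7] rim 231 [158.5 165.9 167.7 169.3]
top collar 165 [120.7 122.  123.  123.8] mouth 225 [119.  120.6 121.7] rim 170 [162.7 166.9 168.  168.8]
scene collar 129 [120.6 121.8 122.7 123.3] mouth 206 [117.8 119.6 120.6] rim 231 [158.7 166.2 167.3 169.5]
top collar 158 [120.9 122.1 123.2 124.2] mouth 224 [119.  120.2 121.3] rim 169 [162.9 167.1 168.  169. ]
```

```bash
python3 -m handwheel '[[0,0,0.0008,0,0,0,-1],[0,0,0.0016,0,0,0,-1],[0,0,0.0016,0,0,0,-1]]'|sed -n '1,2p;4p'; python3 c.py; python3 c.py
```

```text
clock: 16.18
position: [498.6, 268.1, 95.3]
contact_force: [0.6, -3.7, 3.4]
scene collar 122 [119.3 120.2 121.2 122. ] mouth 206 [117.1 119.4 120.4] rim 215 [158.1 164.5 165.8 167.1]
top collar 157 [119.7 120.7 121.7 122.6] mouth 225 [119.  120.4 121.4] rim 164 [162.2 165.7 166.3 167.6]
scene collar 121 [119.2 120.2 121.  121.8] mouth 201 [117.3 119.3 120.6] rim 215 [158.6 164.4 165.8 166.9]
top collar 151 [119.7 120.8 121.7 122.7] mouth 224 [119.1 120.5 121.7] rim 162 [162.5 165.7 166.4 167.7]
```

The collar (120.2–120.8) is level with the mouth (120). Release and lift straight away.

```bash
python3 -m handwheel '[[0,0,0,0,0,0,0.4],[0,0,0,0,0,0,0.7],[0,0,0,0,0,0,1],[0,0,0,0,0,0,1],[0,0,0,0,0,0,1],[0,0,0,0,0,0,1]]'; python3 c.py
```

```text
clock: 17.12
position: [498.6, 268.2, 95.4]
ee_rot: [-0.228, 0.974, 0.0, 0.0]
contact_force: [-0.1, -0.6, 0.9]
gripper_width: 85.2
grasp_force: 0.0
scene collar 139 [119.4 120.1 121.1 121.7] mouth 241 [118.  119.8 120.8] rim 240 [159.5 164.6 165.6 166.9]
top collar 179 [119.6 120.5 121.4 122.5] mouth 222 [119.2 120.6 121.7] rim 174 [161.7 165.6 166.5 168. ]
```

```bash
python3 -m handwheel '[[0,0,-0.01,0,0,0,1],[0,0,-0.03,0,0,0,1],[0,0,-0.06,0,0,0,1],[0,0,-0.1,0,0,0,1],[0,0,-0.14,0,0,0,1],[0,0,-0.14,0,0,0,1]]'; python3 c.py; python3 - <<'E'
from h import *
im,d=get_image("scene"); cv2.imwrite("pics/s7.png",im[100:340,200:520].repeat(2,0).repeat(2,1))
E
```

```text
clock: 17.98
position: [500.5, 269.3, 240.3]
ee_rot: [-0.229, 0.974, 0.002, 0.004]
contact_force: [0.2, 0.1, -0.8]
gripper_width: 85.5
grasp_force: 0.0
scene collar 127 [119.  120.2 121.  121.9] mouth 245 [117.8 119.7 120.8] rim 380 [159.8 164.6 165.6 166.8]
top collar 218 [119.8 120.8 121.8 122.7] mouth 282 [119.2 120.7 121.7] rim 404 [162.8 165.6 166.4 167.5]
```

View pics/s7.png

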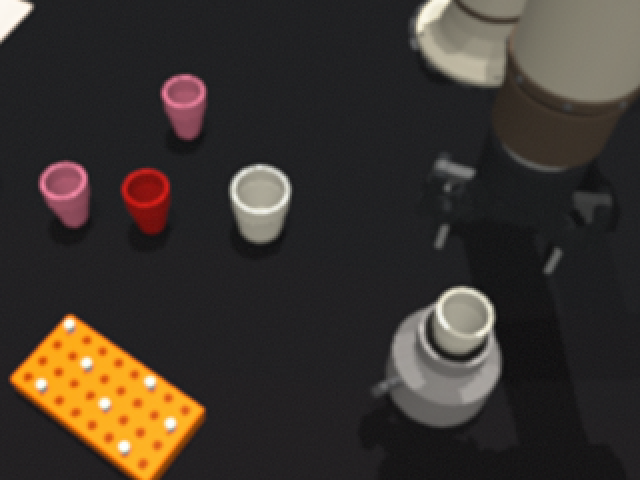

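The cup stands upright in the flush collar at (463,320). The big cup (260,203) and the pink and red cups are undisturbed, and the gripper is clear above.

```bash
python3 -c "
from bench import job_done; print(job_done())"
```

```text
the job is handed in; nothing more can be done
None
```

The smaller cup is nested upright in the collar, the collar's top measures within about 1 mm of the flask's mouth, the big cup was left where it stood, and I handed the job in at about 18 s; the first grasp closed on air because the fingertips sat about 37 mm higher than reported, and correcting for that fixed it.

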